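# Tip the little chocolate cakes off their tray into the serving dish

## Robot

A 6-joint arm with a two-finger parallel gripper is mounted at the origin on the work surface. World frame = base frame: x ahead of the robot, y to its left, z up, the work surface at z = 0. Lengths are in m, angles in rad, forces in N, time in s.
With the tool pointing down it reaches from about 0.425 to 0.925 m from the base axis. Payload 12.5 kg.
Tool frame: the origin (TCP) lies midway between the tips of the shut fingers; the grasp point (between the pads) lies 19 mm behind it; x points along the fingers, y is the direction in which the jaws open and shut, and the axes are right-handed (so a half turn about x gives the same grasp; the last joint's range is limited). The gripper opens to 85 mm and grips with 20 to 120 N. Pads are 22 mm wide; open, the fingers measure 114 mm over their backs; the gripper's body (76 mm by 85 mm) begins 54 mm behind the grasp point. The pads swing forward as they close: fully open they stand 13 mm farther back than shut.
Start: joints at [1.204, 0.491, 1.559, -0, 1.092, -0.106], TCP at [0.161, 0.604, 0.231] pointing down, gripper open.
Joint ranges: [-3.1, 3.1], [-0.84, 2.19], [0.05, 2.79], [-1.13, 4.28], [0.06, 2.93], [-2.69, 2.69]. Speed limits (rad/s): [2.22, 2.22, 2.79, 3.14, 3.14, 3.14].

## Interface

Orientations are given as a 3x3 rotation matrix whose columns are the frame's x, y, z axes.
In Python, from rig import bot gives the robot as it stands. Calls block until the motion is done:
- bot.move_to(position, orientation): joint-space move of the TCP to a pose.
- bot.movel(position, orientation=None, max_speed=0.15, f_stop=None): straight line of the TCP; orientation=None keeps the orientation; max_speed is the mean speed in m/s. With f_stop (N) it stops when the force on the tool has changed by that much, and returns True; else False.
- bot.move_j(angles): joint-space move.
- bot.open() and bot.clamp(): open the fingers fully, or close them until they stop; the grip force is fixed at half the most.
- bot.sleep(seconds).
- bot.ik(position, orientation): joint angles nearest the present ones, or None.
- bot.get_image(name): name is "scene" or "top"; returns (picture, depth): 420x560x3 uint8, blue, green, red; 420x560 float32, m along the optical axis (not along the pixel's ray), 0 where there is no reading.
- bot.camera_model(name): a dict with "mtx" (3x3 intrinsics, pixels), "cam_to_world" (4x4, takes a point from camera to world coordinates). Camera axes: x right, y down, z forward; pixel columns grow to the right and rows downward; lengths in m; the calibration is good to about 2 mm. A picture is of the moment at which its call begins. camera_model takes no time and is no camera call.
A pose or a line that the arm cannot do raises bot.MotionError and nothing moves.
- bot.close_job(): hands the job in, once; it reports no verdict.
Readings, each from a call of its own:
- bot.current_t(): time.
- bot.current_joint_positions(): joint angles.
- bot.current_qd(): joint speeds.
- bot.current_effort(): joint torques, N m.
- bot.current_tool_pos(): TCP position.
- bot.current_tcp_rot(): TCP orientation.
- bot.current_force(): force on the tool from outside, world axes, zero at the start.
- bot.current_torque(): the same for the moment, N m.
- bot.current_finger_gap(): finger opening in m.
Only numpy, scipy, OpenCV 4.12 (cv2) and the standard library are available. Lean on these libraries where they do the work, as an engineer would, in place of code of your own. Each camera call takes 0.05 s, during which the arm holds its last target. There are 200 camera calls.

## Task

Pick up the small metal tray by its wooden handle, hold its open end close above the square white dish and tip it so that all four chocolate cakes slide off into the dish, without touching the cakes with the fingers or pushing the dish away. Then put the empty tray back flat on the dark wooden board, about in the middle and lined up with it. Leave the spatula, the jar and the sugar shaker alone.

Things in the scene. Friction and masses are not known exactly. Their poses are not given: they have to be found in the camera images.
- tray: Loose aluminium tray, 180 mm long (x), 116 mm wide (y), 0.3 kg; floor 4 mm thick; walls 4 mm thick, 26 mm high on the long sides and the +x end, where the handle stands; the -x end is open, with no lip. Origin: centre of its underside, z up. It starts on the board, open end roughly towards the robot. The cakes begin to slide at a slope of 17 to 27 degrees and go surely at 40.
- tray_grip (a point): Centre of the tray's wooden handle, a level bar 104 mm long (along the tray's y), 14 mm thick (along the tray's x) and 32 mm high, on two thin uprights; 88 mm from the tray's centre towards +x and 92 mm above the tray's underside (the bar spans 76 to 108 mm). Axes as the tray.
- tray_lip (a point): Middle of the tray's open end, on the floor's upper face: 90 mm from the tray's centre towards -x, 4 mm above the underside. Axes as the tray.
- dish: Square white ceramic dish, open above, 220 x 220 mm outside and 60 mm high, walls and floor 7 mm thick, 1.8 kg, loose on the counter. Origin: centre of its underside; z up. It stands on one side of the robot's middle line, the board on the other; the sides change.
- board: Dark wooden board fixed on the counter, 240 mm (x) by 180 mm (y), 18 mm thick. Origin: centre of its underside (counter height); its top lies 18 mm above. The tray begins on it near its middle, and belongs there at the end.
- spatula: Bystander: spatula lying flat on the counter between board and dish, pointing away from the robot, under 50 mm high. Origin: on its underside, near its middle.
- jar: Bystander: closed jar, 76 mm across, 95 mm high, just beyond the work, near the middle. Origin: centre of its underside.
- shaker: Bystander: closed steel sugar shaker, 54 mm across, 105 mm high, beside the jar. Origin: centre of its underside.
- cake1: One of the four loose chocolate cakes on the tray, all alike: a bar 62 x 34 mm and 24 mm high (29 mm with its garnish), about 45 g. Origin: centre of its underside. At the start: front (open end) row, tray's -y side.
- cake2: One of the four loose chocolate cakes on the tray, all alike: a bar 62 x 34 mm and 24 mm high (29 mm with its garnish), about 45 g. Origin: centre of its underside. At the start: front (open end) row, tray's +y side.
- cake3: One of the four loose chocolate cakes on the tray, all alike: a bar 62 x 34 mm and 24 mm high (29 mm with its garnish), about 45 g. Origin: centre of its underside. At the start: back (handle end) row, tray's -y side.
- cake4: One of the four loose chocolate cakes on the tray, all alike: a bar 62 x 34 mm and 24 mm high (29 mm with its garnish), about 45 g. Origin: centre of its underside. At the start: back (handle end) row, tray's +y side.
There are look-alikes about, which are no part of the job. Leave any green look-alike of the cake3 alone.

How it is judged:
By the outcome, as a careful person would: the job done as asked, in the order asked, and still so for the second after the job is handed in, with the robot touching nothing.
It also fails if it takes over 54 s, if anything falls off the work surface, if the arm or the gripper's body presses on something with over 40 N, if the wrist force passes 120 N, or if a joint passes its speed limit or range.

## Working session

There is one attempt and no reset: what is moved stays moved. The work goes in short steps, each a Python script; the robot and the scene stay as the last script left them, time stands still between calls to the robot, and variables do not carry over. Pictures are saved under pics/ and viewed, about 8 in all and at most 12, crops included, and the job is handed in when it is done.

```bash
mkdir -p pics; ls
python3 - <<'E'
from rig import bot
import cv2,numpy as np
for n in("scene","top"):
    p,d=bot.get_image(n); cv2.imwrite(f"pics/{n}0.png",p); np.savez(f"{n}0.npz",p=p,d=d)
    m=bot.camera_model(n); print(n,np.round(m["mtx"],1).tolist(),np.round(m["cam_to_world"],3).tolist())
print(bot.current_t())
E
```

```text
pics
scene [[454.0, 0.0, 276.0], [0.0, 454.0, 213.4], [0.0, 0.0, 1.0]] [[-0.329, 0.583, -0.743, 1.377], [0.944, 0.208, -0.255, 0.243], [0.006, -0.786, -0.618, 0.761], [0.0, 0.0, 0.0, 1.0]]
top [[407.5, 0.0, 276.3], [0.0, 407.5, 210.2], [0.0, 0.0, 1.0]] [[0.002, -0.976, 0.216, 0.382], [-1.0, -0.001, 0.004, -0.002], [-0.004, -0.216, -0.976, 0.973], [0.0, 0.0, 0.0, 1.0]]
0.1
```

View pics/top0.png

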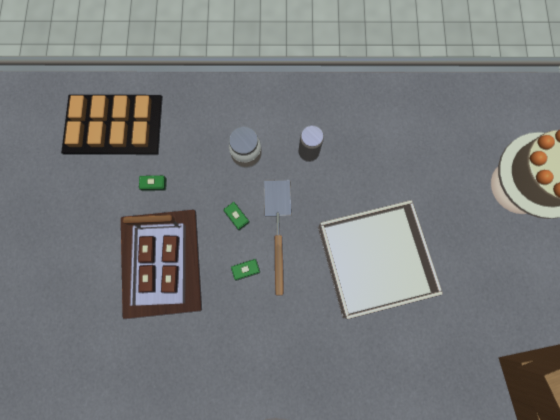

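View pics/scene0.png

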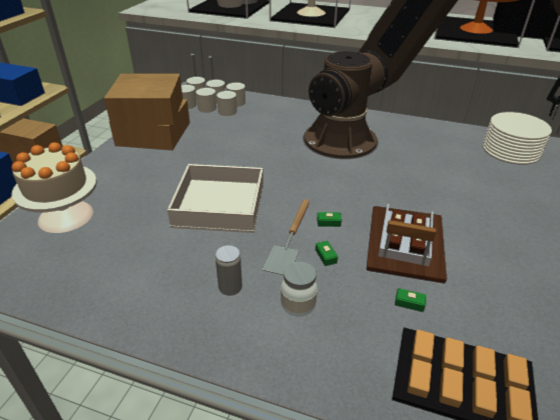

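The top view shows the board with the tray at about (160,263). Its handle bar is at (148,219), the dish at (380,258), the spatula at (279,245), the jar at (244,145) and the shaker at (312,140).

These could be confused with what I want:
- **Handle:** the tray's handle bar at (148,219) or the spatula's handle at (279,263). The bar on the tray is the right one.
- **Cakes:** the four brown ones at (147,249), (170,249), (147,279) and (169,279) are on the tray. The green blocks at (152,183), (236,215) and (245,269) and the orange cakes on the black tray at (110,122) are look-alikes.

```bash
cat > h.py <<'E'
import numpy as np,cv2
from rig import bot
def cloud(n,d):
    m=bot.camera_model(n);K=m["mtx"];T=np.array(m["cam_to_world"])
    v,u=np.indices(d.shape); P=np.stack([(u-K[0][2])/K[0][0]*d,(v-K[1][2])/K[1][1]*d,d],-1)
    W=P@T[:3,:3].T+T[:3,3]; W[d==0]=np.nan; return W
def rect(W,M):
    q=W[M][:,:2].astype(np.float32); r=cv2.minAreaRect(q*1000); return len(q),np.round(r[0],1),np.round(r[1],1),round(r[2],1),np.round(np.median(W[M][:,2]),4)
def box(W,x0,x1,y0,y1,z0,z1):
    return (W[...,0]>x0)&(W[...,0]<x1)&(W[...,1]>y0)&(W[...,1]<y1)&(W[...,2]>z0)&(W[...,2]<z1)
E
python3 - <<'E'
from h import *
for n in("top","scene"):
    z=np.load(n+"0.npz");W=cloud(n,z["d"]);p=z["p"]
    print(n,"at px",{k:np.round(W[v,u],3) for k,(u,v) in dict(handle=(148,219),dish=(380,258),tray=(160,265),spat=(279,265),jar=(244,138),shk=(312,133)).items()} if n=="top" else "")
    print("board",rect(W,box(W,.3,.68,.12,.45,.012,.024)))
    print("handle",rect(W,box(W,.4,.68,.12,.45,.100,.115)))
    print("walls",rect(W,box(W,.3,.68,.12,.45,.040,.048)))
    print("dishrim",rect(W,box(W,.3,.7,-.48,-.08,.054,.066)))
    if n=="top":
        cv2.imwrite("pics/crop.png",cv2.resize(p[190:330,100:220],None,fx=5,fy=4.2,interpolation=cv2.INTER_CUBIC)[:600])
E
```

```text
top at px {'handle': array([0.55 , 0.274, 0.124]), 'dish': array([ 0.48 , -0.243,  0.006]), 'tray': array([0.462, 0.273, 0.019]), 'spat': array([ 0.462, -0.004,  0.018]), 'jar': array([0.746, 0.076, 0.095]), 'shk': array([ 0.754, -0.079,  0.105])}
board (4791, array([498.9, 267.5]), array([243.2, 343.2]), 76.9, np.float64(0.0184))
handle (72, array([544.7, 272.9]), array([11.1, 98.5]), 9.5, np.float64(0.1083))
walls (1630, array([463.4, 272.8]), array([180. , 117.7]), 2.4, np.float64(0.0454))
dishrim (1244, array([ 476.1, -230.9]), array([220., 221.]), 14.0, np.float64(0.0582))
scene at px 
board (2917, array([499.6, 268.3]), array([245.6, 345.8]), 76.2, np.float64(0.0179))
handle (260, array([557.8, 276.7]), array([  9.6, 103.3]), 1.9, np.float64(0.1076))
walls (663, array([465.8, 272.5]), array([182. , 116.1]), 2.5, np.float64(0.045))
dishrim (716, array([ 476.5, -231. ]), array([229.4, 220.3]), 14.1, np.float64(0.0584))
```

View pics/crop.png

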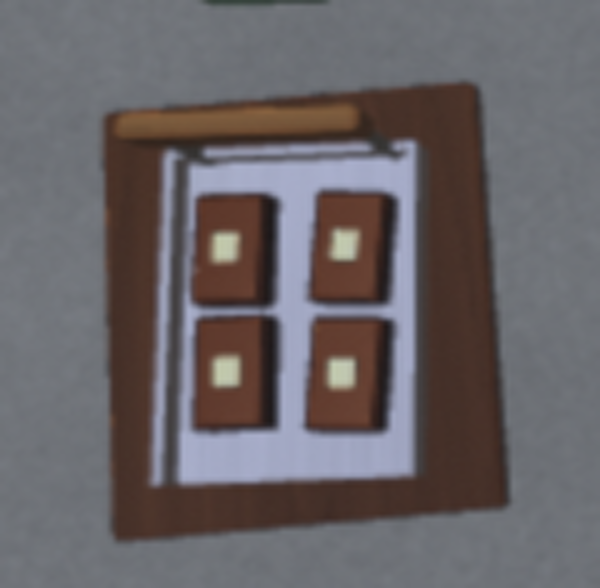

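The crop confirms the four brown cakes on the tray, with the handle bar over its far end. The tray's walls measure 180x117 mm (expected 180x116), the dish rim 220x221 mm (expected 220) and the bar top lies at z 0.124 (expected 0.126). The board fit took in a green block, so I'll redo it and check reach for the whole plan.

```bash
cat >> h.py <<'E'
from scipy.spatial.transform import Rotation as Ro
TG=np.array([.088,0,.092]); LIP=np.array([-.09,0,.004])
def pose(pt,local,yaw,tilt=0,s=1):
    "TCP pose putting the tray-frame point `local` at world pt; yaw, tilt (open end down) in degrees"
    Rt=Ro.from_euler('ZY',[yaw,-tilt],degrees=True).as_matrix()
    R=Rt@np.array([[0,s,0],[0,0,-s],[-1,0,0]],float)
    return np.array(pt)+Rt@(TG-local)+R[:,0]*.019, R
E
python3 - <<'E'
from h import *
for n in("top","scene"):
    z=np.load(n+"0.npz");W=cloud(n,z["d"]);p=z["p"].astype(int)
    M=box(W,.3,.68,.12,.45,.010,.024)&(p[...,2]>p[...,1]+8)
    M=cv2.morphologyEx(M.astype(np.uint8),cv2.MORPH_OPEN,np.ones((2,2)))>0
    print("board",rect(W,M))
tray=[.4645,.2727,.018]; c=np.array([.476,-.231]);y=14
u=np.array([np.cos(np.radians(y)),np.sin(np.radians(y))]); lip=c+.05*u
for s in(1,-1):
    for a in [([.4645,.2727,.018],[0,0,0],2.4,0),([.4645,.2727,.16],[0,0,0],2.4,0)]+[([*lip,zz],LIP,yy,t) for yy in(14,0,-20) for t,zz in((0,.16),(0,.08),(25,.06),(45,.05),(55,.05))]:
        q=bot.ik(*pose(*a,s=s)); print(s,a[2:],None if q is None else np.round(q,2))
E
```

```text
board (3035, array([466.4, 276.1]), array([236.3, 180.7]), 6.3, np.float64(nan))
board (2281, array([464.2, 283. ]), array([243.2, 184.5]), 8.6, np.float64(nan))
1 (2.4, 0) [ 0.36  0.64  1.71 -0.    0.79  0.32]
1 (2.4, 0) [ 0.36  0.48  1.58 -0.    1.09  0.32]
1 (14, 0) [-0.34  0.63  1.3   0.    1.21 -0.58]
1 (14, 0) [-0.34  0.7   1.38  0.    1.06 -0.58]
1 (14, 25) [-0.48  0.5   1.72  0.49  0.65 -1.08]
1 (14, 45) [-0.66  0.41  1.98  1.28  0.62 -1.95]
1 (14, 55) [-0.76  0.4   2.09  1.58  0.76 -2.32]
1 (0, 0) [-0.39  0.66  1.25 -0.    1.23 -0.39]
1 (0, 0) [-0.39  0.73  1.33 -0.    1.08 -0.39]
1 (0, 25) [-0.49  0.51  1.71  0.38  0.57 -0.77]
1 (0, 45) [-0.62  0.39  2.01  1.45  0.43 -1.91]
1 (0, 55) [-0.7   0.38  2.15  1.9   0.59 -2.41]
1 (-20, 0) [-0.47  0.68  1.22 -0.    1.25 -0.12]
1 (-20, 0) [-0.47  0.74  1.3  -0.    1.1  -0.12]
1 (-20, 25) [-0.5   0.51  1.7   0.14  0.5  -0.26]
1 (-20, 45) [-0.55  0.38  2.03  1.9   0.15 -2.05]
1 (-20, 55) None
-1 (2.4, 0) None
-1 (2.4, 0) None
-1 (14, 0) [-0.34  0.63  1.3  -0.    1.21  2.56]
-1 (14, 0) [-0.34  0.7   1.38 -0.    1.06  2.56]
-1 (14, 25) [-0.48  0.5   1.72  0.49  0.65  2.06]
-1 (14, 45) [-0.66  0.41  1.98  1.28  0.62  1.19]
-1 (14, 55) [-0.76  0.4   2.09  1.58  0.76  0.82]
-1 (0, 0) None
-1 (0, 0) None
-1 (0, 25) [-0.49  0.51  1.71  0.38  0.57  2.37]
-1 (0, 45) [-0.62  0.39  2.01  1.45  0.43  1.23]
-1 (0, 55) [-0.7   0.38  2.15  1.9   0.59  0.73]
-1 (-20, 0) None
-1 (-20, 0) None
-1 (-20, 25) None
-1 (-20, 45) [-0.55  0.38  2.03  1.9   0.15  1.09]
-1 (-20, 55) [-0.58  0.36  2.19  2.64  0.4   0.33]
```

s=+1 and yaw 14° reach everywhere. Grasp now, and refine the board by casting its contour onto z = 0.018.

Run:
```python
from h import *
z=np.load("top0.npz");p=z["p"].astype(int);m=bot.camera_model("top");K=np.array(m["mtx"]);T=np.array(m["cam_to_world"])
M=np.zeros(p.shape[:2],np.uint8); M[195:330,100:220]=((p[...,2]>p[...,0]+8)&(p[...,2]>p[...,1]))[195:330,100:220]
c=max(cv2.findContours(M,0,cv2.CHAIN_APPROX_NONE)[0],key=cv2.contourArea); h=cv2.convexHull(c)[:,0]
def cast(uv,zz):
    r=np.c_[uv,np.ones(len(uv))]@np.linalg.inv(K).T@T[:3,:3].T; return (T[:3,3]+r*((zz-T[2,3])/r[:,2])[:,None])[:,:2]
print("board",cv2.minAreaRect((cast(h,.018)*1000).astype(np.float32)))
print("corners",np.round(cast(cv2.approxPolyDP(h,5,True)[:,0],.018)*1000).tolist())
g=([.4645,.2727,.018],[0,0,0],2.4)
P,R=pose(*g); t0=bot.current_t()
bot.move_to(P+[0,0,.10],R); print(bot.current_t())
print("touch",bot.movel(P,max_speed=.08,f_stop=12),bot.current_tool_pos()-P)
bot.clamp(); print("gap",bot.current_finger_gap(),bot.current_force(),bot.current_t())
bot.movel(P+[0,0,.02],max_speed=.05); bot.sleep(.2)
print(bot.current_force(),bot.current_finger_gap(),bot.current_t())
q,d=bot.get_image("scene"); cv2.imwrite("pics/g1.png",cv2.resize(q[160:320,320:500],None,fx=3,fy=3))
W=cloud("scene",d); print("walls",rect(W,box(W,.3,.68,.12,.45,.060,.068)))
```

```text
board ((468.56011962890625, 275.03155517578125), (238.0880126953125, 179.15908813476562), 5.9789958000183105)
corners [[594.0, 200.0], [360.0, 175.0], [342.0, 350.0], [576.0, 374.0]]
1.9583
touch False [2.43265555e-04 8.59264634e-05 5.15480222e-04]
gap 0.013202415822829515 [-3.82634001 -0.49269994  4.54649285] 4.0167
[-0.32244174  0.91055988 -6.36545142] 0.013155145762822309 4.7667
walls (603, array([465.9, 272.9]), array([185.2, 116.2]), 2.3, np.float64(0.0645))
```

View pics/g1.png

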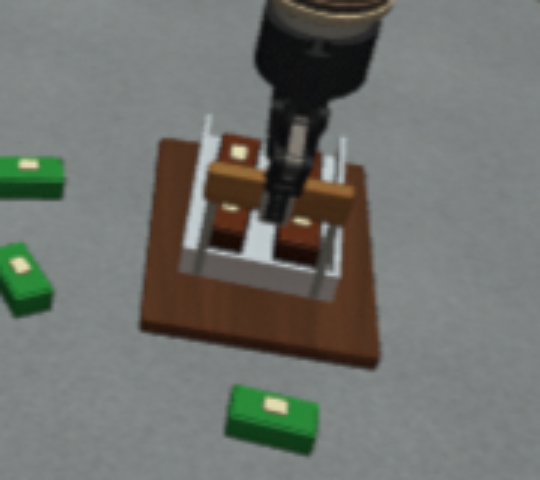

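The grip is sound: gap 13.2 mm on the 14 mm bar, weight about 6 N on the tool, and the tray hangs level with the cakes still in place. The refined board is 238x179 mm, centred at (0.4685, 0.275) with yaw 6.0°. Carry and pour next.

```bash
cat >> h.py <<'E'
u14=np.array([np.cos(np.radians(14)),np.sin(np.radians(14))]); lipxy=np.array([.476,-.231])+.05*u14
E
python3 - <<'E'
from h import *
P,R=pose([.4645,.2727,.15],[0,0,0],2.4); bot.movel(P,R,max_speed=.12)
P,R=pose([*lipxy,.15],LIP,14); bot.movel(P,R,max_speed=.16)
print(bot.current_t(),bot.current_force())
for t,zz in((8,.085),(15,.066),(20,.060),(24,.054)):
    P,R=pose([*lipxy,zz],LIP,14,t); bot.movel(P,R,max_speed=.05)
    print(t,bot.current_t(),np.round(bot.current_force(),1))
q,d=bot.get_image("scene"); cv2.imwrite("pics/p1.png",cv2.resize(q[60:300,120:400],None,fx=2.2,fy=2.2))
E
```

```text
9.0167 [ 0.29276597  0.59966748 -4.44235823]
8 10.0167 [ 0.9  0.9 -4.8]
15 10.4167 [-0.3 -0.5 -5.8]
20 10.8167 [ 0.7 -0.1 -4.9]
24 11.1667 [-0.4  0.4 -7.1]
```

View pics/p1.png

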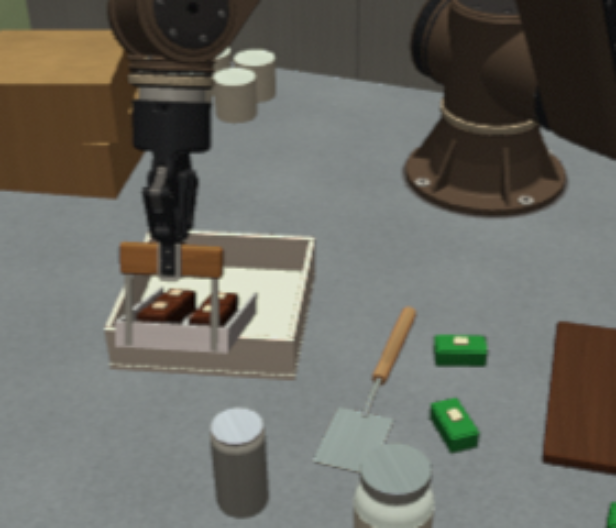

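The tray (about (185,310) in the crop) is tilted over the dish with its back wall just above the far rim. The cakes have not visibly slid out yet, so continue slowly.

Run:
```python
from h import *
for t,zz in((27,.052),(30,.050),(34,.050),(39,.050),(44,.050),(48,.052)):
    P,R=pose([*lipxy,zz],LIP,14,t); bot.movel(P,R,max_speed=.04)
    print(t,bot.current_t(),np.round(bot.current_force(),1))
bot.sleep(.7); print(np.round(bot.current_force(),1))
P,R=pose([*(lipxy+.0*u14),.13],LIP,14,48); bot.movel(P,R,max_speed=.1)
q,d=bot.get_image("scene"); q2,d2=bot.get_image("top"); np.savez("p2.npz",p=q2,d=d2)
W=cloud("top",d2); print("dish",rect(W,box(W,.3,.7,-.48,-.08,.054,.066)))
cv2.imwrite("pics/p2.png",np.vstack([cv2.resize(q[100:260,100:400],(600,320)),cv2.resize(q2[170:330,270:470],(350,280))[:, :350] if 0 else cv2.resize(q2[180:330,200:500],(600,280))]))
print(bot.current_t(),np.round(bot.current_force(),1))
```

```text
27 11.5833 [-0.1 -0.2 -5.4]
30 11.9583 [-0.1 -0.2 -4.1]
34 12.4417 [-0.2 -0.2 -3.4]
39 13.0083 [-0.6  1.1 -3.9]
44 13.575 [ 0.1 -0.  -3.8]
48 14.0833 [-0.6  0.6 -4.2]
[ 0.4  0.6 -4.4]
dish (863, array([ 476., -230.]), array([220.2, 219.2]), 14.1, np.float64(0.0586))
15.8167 [ 0.5 -0.9 -3.5]
```

View pics/p2.png

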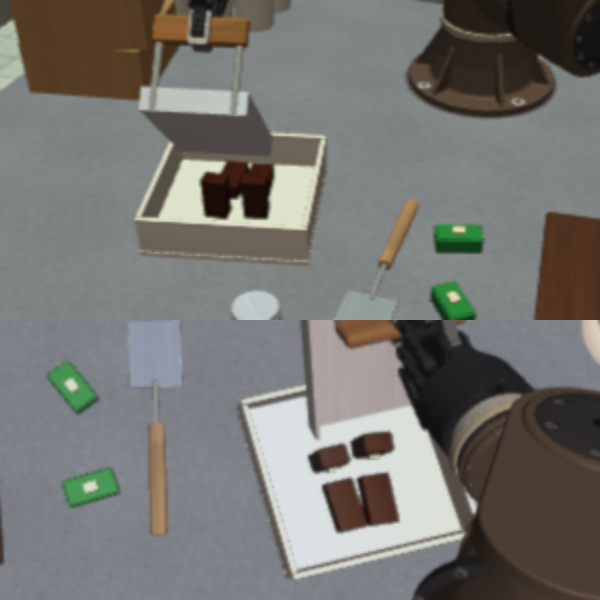

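All four cakes lie in the dish, at (330,458), (373,445), (345,503) and (380,498) in the lower panel. The dish has not moved, and the tool force dropped from about 6 N to 4 N. Now level the tray, carry it back and check it over the board.

Run:
```python
from h import *
P,R=pose([*lipxy,.19],LIP,14,25); bot.movel(P,R,max_speed=.12)
P,R=pose([*lipxy,.19],LIP,14,0); bot.movel(P,R,max_speed=.12)
P,R=pose([.4685,.275,.15],[0,0,0],6); bot.movel(P,R,max_speed=.18)
P,R=pose([.4685,.275,.06],[0,0,0],6); bot.movel(P,R,max_speed=.12); bot.sleep(.2)
for n in("scene","top"):
    q,d=bot.get_image(n); W=cloud(n,d)
    M=box(W,.3,.68,.12,.45,.055,.091); 
    print(n,"walls",rect(W,box(W,.3,.68,.15,.40,.083,.092)))
    F=box(W,.39,.52,.235,.315,.05,.08); A=np.c_[W[F][:,:2],np.ones(F.sum())]; print("floor plane",np.round(np.linalg.lstsq(A,W[F][:,2],rcond=None)[0],4),np.median(W[F][:,2]),F.sum())
    if n=="scene": cv2.imwrite("pics/b1.png",cv2.resize(q[140:300,330:510],None,fx=3,fy=3))
print(bot.current_t(),bot.current_force())
```

```text
scene walls (263, array([472.9, 275.6]), array([183.1, 116.2]), 6.1, np.float64(0.0861))
floor plane [-0.0059  0.0039  0.0661] 0.06432207160468162 473
top walls (263, array([469.6, 274.9]), array([178.9, 115.7]), 5.8, np.float64(0.0861))
floor plane [-0.0019  0.004   0.064 ] 0.06431512059810462 2122
21.65 [ 0.09792571 -0.65665706 -3.95802798]
```

View pics/b1.png

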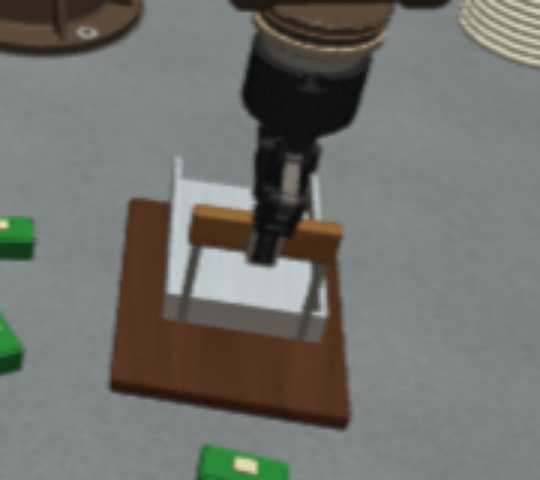

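The tray is empty and level (slope under 0.4°), centred at (0.470, 0.275) with yaw 6°. Set it down, release, retreat and check.

Run:
```python
from h import *
P,R=pose([.4675,.275,.022],[0,0,0],6); bot.movel(P,R,max_speed=.08)
print("contact",bot.movel(P-[0,0,.007],max_speed=.02,f_stop=4),bot.current_tool_pos()[2]-P[2],bot.current_force())
bot.open(); bot.sleep(.2); p=bot.current_tool_pos()
bot.movel(p+[0,0,.12],max_speed=.12)
q=np.array(bot.current_joint_positions()); q[0]+=.7; bot.move_j(q); bot.sleep(.3)
for n in("scene","top"):
    q,d=bot.get_image(n); W=cloud(n,d); cv2.imwrite(f"pics/e_{n}.png",q)
    print(n,"walls",rect(W,box(W,.3,.68,.15,.40,.040,.048)),"dish",rect(W,box(W,.3,.7,-.48,-.08,.054,.0605)))
    F=box(W,.39,.52,.235,.315,.01,.04); A=np.c_[W[F][:,:2],np.ones(F.sum())]; print("floor",np.round(np.linalg.lstsq(A,W[F][:,2],rcond=None)[0],4),np.median(W[F][:,2]))
print(bot.current_t(),bot.current_force())
```

```text
contact True -0.003920799802052469 [-2.1503057   0.21938251  6.24173533]
scene walls (252, array([470.1, 275.6]), array([183.6, 116.3]), 5.9, np.float64(0.0433)) dish (702, array([ 476.6, -231.6]), array([227.6, 221.4]), 14.1, np.float64(0.0579))
floor [-0.0019 -0.0056  0.0241] 0.02161560968698284
top walls (426, array([468.7, 276.1]), array([180. , 117.3]), 6.1, np.float64(0.0431)) dish (1122, array([ 476.1, -231. ]), array([220.2, 221.1]), 14.0, np.float64(0.0581))
floor [0.0001 0.0006 0.0214] 0.021674100038150734
26.6 [-0.06035124  0.77219441  0.48484048]
```

View pics/e_top.png

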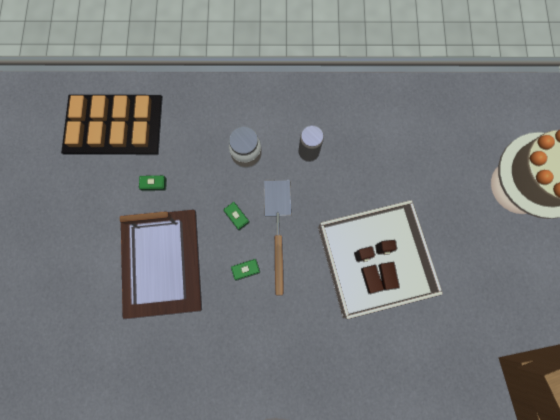

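View pics/e_scene.png

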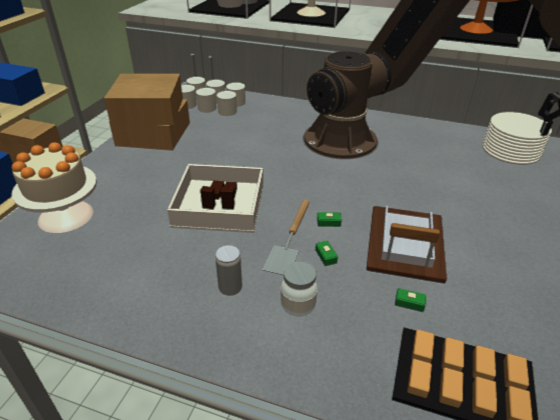

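The tray is flat on the board, the four cakes are in the dish and the bystanders have not moved: spatula (279,245), jar (244,145) and shaker (312,140) are at the same pixels as before.

```bash
python3 -c "
from rig import bot
bot.close_job()"
```

```text
the job is handed in; nothing more can be done
```

The four cakes are in the white dish, the empty tray is back on the board, and the job is handed in; it reported no verdict. It took 26.6 s on the robot's clock against the 54 s limit.

I gripped the tray by its handle, carried it level, and tipped it slowly to 48° with the open end about 50 mm above the counter, inside the dish. I then levelled it, set it down and moved the arm clear.

- **Cakes:** all four are inside the dish. Two lie flat; the two at the back look as if they stand on end against the others.
- **Dish:** it did not measurably move; its centre is within about 1 mm of where it started and its yaw is still 14°.
- **Tray:** it is flat, its floor height matches resting on the board, and its centre is within about 2 mm of the board's. Its yaw is about 6.0°, against 6.0° for the board.
- **Bystanders:** the spatula, jar, shaker and green look-alikes look unmoved in both views.

**Measurements that disagreed:** the first two board fits gave yaws of 6.3° and 8.6°. I replaced them with a fit of the board's outline in the top view, which matched its stated size to 2 mm. The scene view put the tray's length about 4 mm too long, so I relied on the top view.

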